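Tip the foam van over the step on to its underside

ROBOT

A 6-joint arm with a two-finger parallel gripper is mounted at the origin on the work surface. World frame = base frame: x ahead of the robot, y to its left, z up, the work surface at z = 0. Lengths are in mm, angles in rad, forces in N, time in s.
With the tool pointing down it reaches from about 300 to 750 mm from the base axis. Payload 8.5 kg.
Tool frame: the origin (TCP) lies at the very end of the fingers, on their centre line; the grasp point (between the pads) lies 19 mm behind it; z points along the fingers, y is the direction in which the jaws open and shut (so a half turn about z gives the same grasp; the last joint's range is limited). The gripper opens to 88 mm and grips with 3 to 60 N. Pads are 18 mm wide; open, the fingers measure 123 mm over their backs; the gripper's body (75 mm by 187 mm) begins 45 mm behind the grasp point.
Start: joints at [-1.418, 0.381, 1.297, -0, 1.464, -0.215], TCP at [197.753, -513.2, 238.748] pointing down, gripper open.
Joint ranges: [-3.11, 3.11], [-0.89, 2.33], [0.22, 2.48], [-1.42, 4.56], [0.17, 2.85], [-2.88, 2.88]. Speed limits (rad/s): [2.39, 2.39, 3.14, 3.14, 3.14, 3.14].

INTERFACE

Orientations are given as [roll, pitch, yaw] about the fixed x, y, z axes, in that order (R = Rz(yaw) Ry(pitch) Rx(roll)).
In Python, from plant import manip, cams gives the robot as it stands.
- The arm moves only by the shell command python3 -m jog 'ROWS' [OPENING]. ROWS is JSON, a list of rows, each an object with "xyz": the shift along the world's x, y, z in m, a list of three; "yaw": the turn about the world's z in degrees. A call has 1 to 10 rows; each row is the pose to reach, as a shift and turn from the pose measured when the call began; what a row does not reach only later rows make up. A row lasts 1/8 s, in which the tool goes at most 62.5 mm and 10.7 degrees, less where a joint would pass 70% of its speed; a pose out of reach is approached as far as the arm can. A call with a gripper value outside its range is refused whole. OPENING is the finger opening in m, from 0 to 0.0881, set as the call begins (- or left out, the last holds). The fingers move at their own pace and stop on an object; the grip force is fixed at half the most. Time passes only in rows, so rows that repeat a pose let the fingers close. It gives the time, the measured TCP pose, the force and the opening at its end, in the units of the state.
- manip.get_state(): the state, without advancing time (a new reading comes with each control period).
- cams.capture(name): name is "scene" or "top" or "wrist"; returns the picture (480x640x3 uint8, red, green, blue); there is no depth.
- cams.calibration(name): a dict with "mtx" (3x3 intrinsics, pixels), "extrinsics" (4x4, takes a point from world to camera coordinates); the wrist camera has in their place "mount" (4x4, takes a point from camera to tool coordinates, whose origin is the TCP and whose axes are the flange's). Camera axes: x right, y down, z forward; pixel columns grow to the right and rows downward; lengths in mm; the calibration is good to about 2 mm. The wrist camera is an equidistant fisheye: a pixel r from the principal point sees the ray r / f radians off the axis. A picture is of the moment at which its call begins: read the wrist's pose just before it. calibration takes no time and is no camera call.
- manip.close_job(): hands the job in, once; it reports no verdict.
Trained networks look in the newest picture that a camera, given by its name, has taken for a name from the list of things; names that differ only in an ending like _2 or _b are one class to them, and where a whole thing is asked for, a point or a joint stands for the part that bears it (a point fixed in the world has none). Each returns a list of dicts, best first, with "conf" (0 to 1); they miss things now and then, are a little off and sometimes report something else, mostly with a low value. They report only what shows in the picture. A call takes as long as a camera call. They do not tell look-alikes from the thing itself.
- cams.spot_in(camera, name): "box" ([centre column, centre row, width, height] in pixels, round what is visible of it).
- cams.mark_of(camera, name): "point" ([column, row] in pixels: a listed point, or the origin of a listed thing).
The state is a dict: "clock": time; "joint_positions": joint angles; "joint_vel": joint speeds; "joint_torque": joint torques, N m; "position": TCP position; "orientation": TCP orientation; "ft_force": force on the tool from outside, world axes, zero at the start; "wrist_torque": the same for the moment, N m; "gripper_width": opening from 0.0 (shut) to 1.0 (fully open).
Only numpy, scipy, OpenCV 4.12 (cv2) and the standard library are available. Lean on these libraries where they do the work, as an engineer would, in place of code of your own. Each camera call takes 0.05 s, during which the arm holds its last target.

TASK

Three foam styling models lie on their sides on the upper deck of the stepped board, undersides towards the step. Without lifting it, push the van (the boxy one with the long flat roof) over the step so that it tumbles on to its underside on the lower deck, upright and roughly parallel to the step, ready for its roof to be sanded. Leave the pickup and the coupe lying as they are.

Things in the scene. Friction and masses are not known exactly. Their poses are not given: they have to be found in the camera images.
- van: Cream foam panel van, 130 long, 54 wide, 56 high, 0.17 to 0.29 kg, lying on its side, square to the step within 5 deg. Origin: its centre (mass centre within 6). x: roof to underside (roof at -28, underside +28), y: tail to nose (-65 to +65), z across (sides at -27, +27; up at the start). Flat roof from y -65 to +33, then windscreen and low bonnet. Once past the edge it tips a quarter turn by itself.
- pickup: Cream foam pickup, 140 long, 54 wide, 48 underside to roof, short cab in the middle, open bed behind. Lies on its side like the van, 54 mm high; origin half-way up; same axes. To be left alone.
- coupe: Cream foam low sports coupe, 140 long, 54 wide, 38 underside to roof, sloping windows. Lies on its side, 54 mm high; origin half-way up; same axes. To be left alone.
- step (a point): Middle of the step's upper edge on the fixed wooden board. x points from upper deck over the edge to lower deck, y along the edge, z up. Upper deck: x -145 to 0, 40 mm above the table. Lower deck (grey felt): x 0 to 135, 28 mm lower. Both 520 wide, no lips. The models lie side by side in any order 165 apart along y, 15 to 40 between ends, centres 45 to 80 behind the edge.
Things that resemble listed ones, but are neither listed nor needed, are in the scene too. What is shaped like the van but purple is not meant.

How it is judged:
By the outcome, as a careful person would: the job done as asked, in the order asked, and still so for the second after the job is handed in, with the robot touching nothing.
It also fails if it takes over 32 s, if anything falls off the work surface, if the arm or the gripper's body presses on something with over 40 N, if the wrist force passes 120 N, or if a joint passes its speed limit or range.

## Working session

There is one attempt and no reset: what is moved stays moved. The work goes in short steps, Python scripts to look and compute and a shell command to move; the robot and the scene stay as the last step left them, time stands still between calls to the robot, and variables do not carry over. Pictures are saved under pics/ and viewed, and the job is handed in when it is done.

```bash
ls; mkdir -p pics; python3 - <<'E'
from plant import manip,cams
import cv2
print(manip.get_state())
for n in("scene","top"):
    im=cams.capture(n); cv2.imwrite(f"pics/{n}0.png",im[:,:,::-1])
    c=cams.calibration(n); print(n,c["mtx"].tolist(),c["extrinsics"].tolist())
    for t in("van","pickup","coupe","step"):
        print(t,[(d["point"],round(d["conf"],2)) for d in cams.mark_of(n,t)])
E
```

```text
pics
{'clock': 0.0, 'joint_positions': array([-1.41827443e+00,  3.81165013e-01,  1.29824634e+00, -1.26407608e-05,
        1.46361079e+00, -2.15288490e-01]), 'joint_vel': array([-1.17462543e-03,  2.26631748e-03,  1.21428336e-03, -9.15701055e-05,
       -6.96222427e-04, -1.48591128e-03]), 'joint_torque': array([-8.14900795e-04, -4.37932062e+01, -2.24558455e+01,  7.13631674e-02,
        3.52922094e-02, -1.13776430e-04]), 'position': array([ 197.72178606, -512.92671644,  238.15927799]), 'orientation': array([-3.14019348e+00, -2.93103917e-04,  3.67811546e-01]), 'ft_force': array([0.14316479, 0.71643775, 0.12789925]), 'wrist_torque': array([ 0.07521997,  0.03469979, -0.02040885]), 'gripper_width': 1.0035895679832216}
scene [[435.9359220892265, 0.0, 315.6208751997274], [0.0, 435.9359220892265, 240.3459658298506], [0.0, 0.0, 1.0]] [[0.23400107587046676, 0.9721677906901882, 0.01154483590278991, -27.70081734133544], [0.600401598340376, -0.13515675487714573, -0.7881945015802896, -242.5590684265071], [-0.764696944679254, 0.19136989929358642, -0.6153179214378343, 1327.7354740031951], [0.0, 0.0, 0.0, 1.0]]
van [([293.3, 242.3], 0.82), ([160.0, 266.9], 0.82)]
pickup [([374.2, 240.7], 0.91)]
coupe [([453.9, 234.4], 0.83)]
step [([377.6, 268.0], 0.94)]
top [[453.114199570199, 0.0, 316.49195319874013], [0.0, 453.114199570199, 242.67487299975522], [0.0, 0.0, 1.0]] [[-0.01810027047799273, -0.9995512850339799, 0.0238664784906034, -96.58191069411993], [-0.9956190852968229, 0.01582872097175325, -0.09215252891329642, 507.28951957214724], [0.09173340286581036, -0.025429907182632577, -0.9954588402437047, 858.5212342048585], [0.0, 0.0, 0.0, 1.0]]
van [([470.8, 272.3], 0.8), ([332.2, 261.6], 0.7)]
pickup [([246.2, 245.8], 0.77)]
coupe [([153.2, 230.7], 0.56)]
step [([248.3, 214.6], 0.92)]
```

View pics/scene0.png

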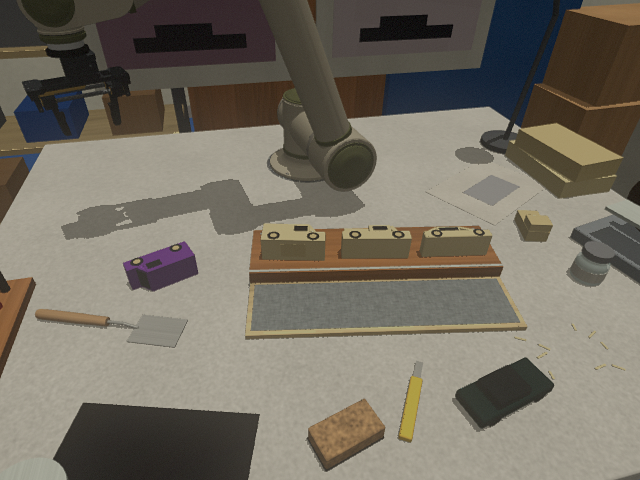

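View pics/top0.png

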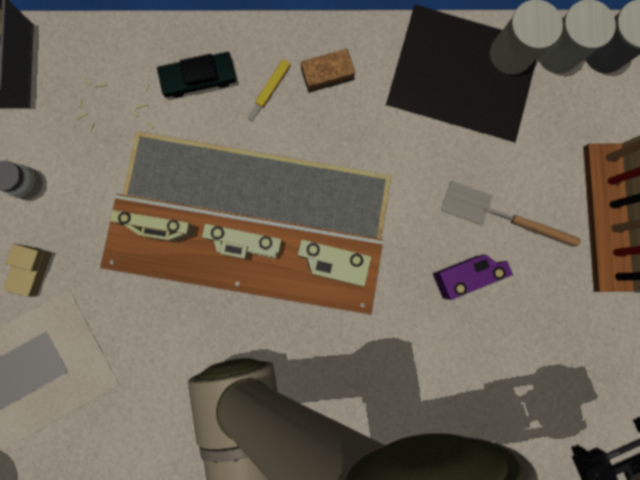

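```bash
cat > h.py <<'E'
import numpy as np
from plant import cams
def back(n,p,z):
    c=cams.calibration(n);E=np.array(c["extrinsics"]);K=np.array(c["mtx"])
    d=E[:3,:3].T@np.linalg.solve(K,[p[0],p[1],1]);o=-E[:3,:3].T@E[:3,3]
    return o+d*(z-o[2])/d[2]
def proj(n,P):
    c=cams.calibration(n);E=np.array(c["extrinsics"]);K=np.array(c["mtx"])
    q=K@(E[:3,:3]@np.array(P)+E[:3,3]);return q[:2]/q[2]
E
python3 - <<'E'
from h import *
import cv2
for n,d in(("top",dict(van=(332.2,261.6),pickup=(246.2,245.8),coupe=(153.2,230.7))),("scene",dict(van=(293.3,242.3),pickup=(374.2,240.7),coupe=(453.9,234.4)))):
    for k,v in d.items(): print(n,k,back(n,v,67).round(1))
print("step",back("top",(248.3,214.6),40).round(1),back("scene",(377.6,268),40).round(1))
# step edge ends in top view, by eye
a=back("top",(383,241),40);b=back("top",(117,196),40);print(a.round(),b.round(),((a+b)/2).round(),np.degrees(np.arctan2(*(b-a)[[1,0]])))
im=cv2.imread("pics/top0.png")[180:330,90:400];cv2.imwrite("pics/t1.png",cv2.resize(im,None,fx=2.5,fy=2.5,interpolation=cv2.INTER_CUBIC))
im=cv2.imread("pics/scene0.png")[210:345,235:535];cv2.imwrite("pics/s1.png",cv2.resize(im,None,fx=2.6,fy=2.6,interpolation=cv2.INTER_CUBIC))
E
```

```text
top van [ 466.1 -132.5   67. ]
top pickup [497.9  25.8  67. ]
top coupe [528.6 196.6  67. ]
scene van [ 468.8 -132.7   67. ]
scene pickup [500.6  33.   67. ]
scene coupe [517.4 206.8  67. ]
step [560.3  25.1  40. ] [555.1  23.6  40. ]
[ 505. -233.   40.] [600. 275.  40.] [553.  21.  40.] 79.4593958427107
```

View pics/t1.png

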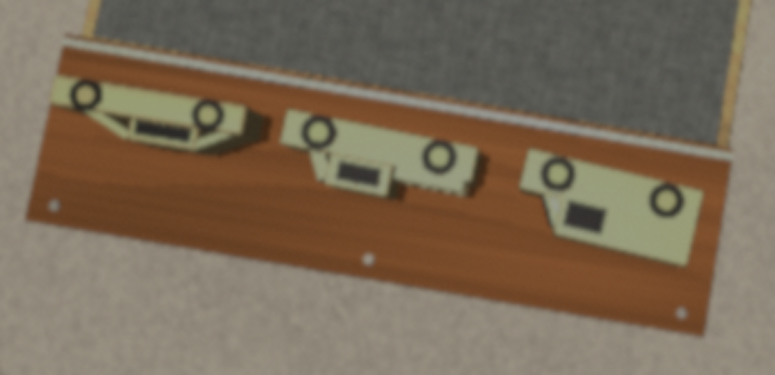

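View pics/s1.png

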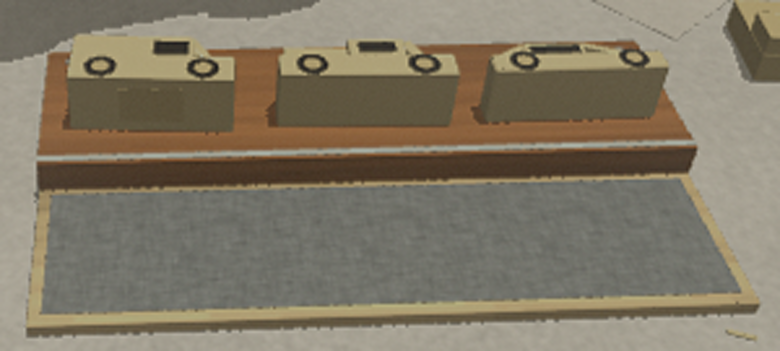

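```bash
python3 - <<'E'
from h import *
f=lambda u,v:(90+u/2.5,180+v/2.5)
for z,pts in((94,dict(un=(527,149),ut=(704,190),rt=(687,266),rf=(558,236),pt=(470,195),pu=(480,147))),(40,dict(e1=(68,38),e2=(732,154),b1=(27,220),b2=(703,335))),(12,dict(f1=(98,0),f2=(720,148)))):
    for k,p in pts.items(): print(z,k,back("top",f(*p),z).round(1))
g=lambda u,v:(235+u/2.6,210+v/2.6)
for z,pts in((94,dict(un=(235,79),ut=(68,75),rt=(78,36),)),(40,dict(e1=(695,147),e2=(38,158)))):
    for k,p in pts.items(): print(z,k,back("scene",g(*p),z).round(1))
E
```

```text
94 un [505.2 -75.4  94. ]
94 ut [ 473.6 -201.9   94. ]
94 rt [ 419.5 -188.2   94. ]
94 rf [442.5 -96.5  94. ]
94 pt [472.8 -34.2  94. ]
94 pu [507.1 -41.7  94. ]
40 e1 [601.4 274.9  40. ]
40 e2 [ 504.2 -232.3   40. ]
40 b1 [462.7 302.4  40. ]
40 b2 [ 367.  -205.9   40. ]
12 f1 [637.4 263.6  12. ]
12 f2 [ 511.7 -227.7   12. ]
94 un [510.5 -75.6  94. ]
94 ut [ 477.6 -199.    94. ]
94 rt [ 428.8 -184.1   94. ]
40 e1 [607.4 274.3  40. ]
40 e2 [ 506.2 -229.6   40. ]
```

```bash
python3 -m jog '[{"xyz":[0.02,0.045,-0.01],"yaw":-6},{"xyz":[0.045,0.09,-0.02],"yaw":-12},{"xyz":[0.07,0.14,-0.03],"yaw":-20},{"xyz":[0.095,0.19,-0.04],"yaw":-28},{"xyz":[0.12,0.24,-0.05],"yaw":-32},{"xyz":[0.145,0.29,-0.06],"yaw":-32},{"xyz":[0.17,0.34,-0.07],"yaw":-32},{"xyz":[0.192,0.382,-0.08],"yaw":-32},{"xyz":[0.192,0.382,-0.08],"yaw":-32},{"xyz":[0.192,0.382,-0.08],"yaw":-32}]' 0.05; python3 - <<'E'
from plant import manip,cams
import cv2,numpy as np
im=cams.capture("top");cv2.imwrite("pics/top1.png",im[:,:,::-1])
E
```

```text
clock: 1.75
position: [389.8, -131.7, 158.9]
orientation: [3.141, -0.0, -0.19]
ft_force: [0.1, -0.4, -0.1]
gripper_width: 0.568
```

View pics/top1.png

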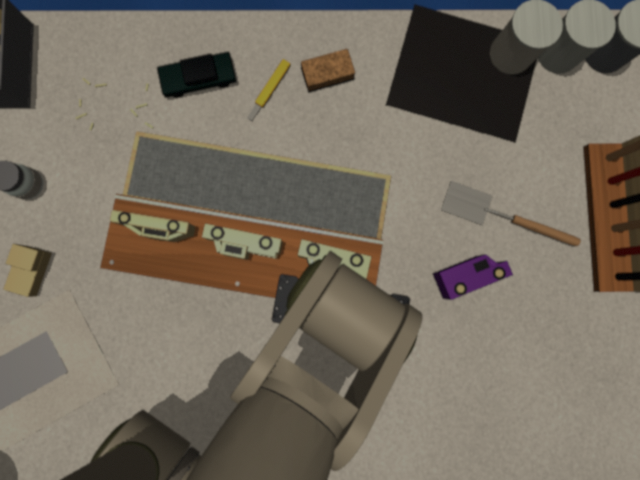

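```bash
python3 -m jog '[{"xyz":[0,0,-0.05],"yaw":0},{"xyz":[0,0,-0.09],"yaw":0},{"xyz":[0,0,-0.105],"yaw":0},{"xyz":[0.01,-0.002,-0.105],"yaw":0},{"xyz":[0.016,-0.003,-0.105],"yaw":0},{"xyz":[0.02,-0.004,-0.105],"yaw":0},{"xyz":[0.024,-0.005,-0.105],"yaw":0},{"xyz":[0.028,-0.005,-0.105],"yaw":0}]'; python3 - <<'E'
from plant import manip,cams
import cv2,numpy as np
im=cams.capture("scene");cv2.imwrite("pics/s2.png",cv2.resize(im[190:345,235:535,::-1],None,fx=2.6,fy=2.6,interpolation=cv2.INTER_CUBIC))
E
```

```text
clock: 2.8
position: [418.0, -137.2, 54.2]
orientation: [3.141, -0.001, -0.192]
ft_force: [0.6, -0.8, 0.6]
gripper_width: 0.568
```

View pics/s2.png

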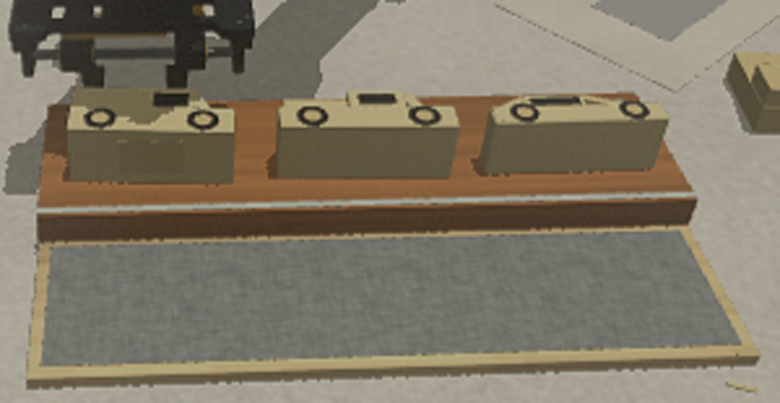

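```bash
python3 -m jog '[{"xyz":[0.004,-0.001,0],"yaw":0},{"xyz":[0.008,-0.0015,0],"yaw":0},{"xyz":[0.012,-0.0023,0],"yaw":0},{"xyz":[0.016,-0.003,0],"yaw":0},{"xyz":[0.020,-0.0038,0],"yaw":0},{"xyz":[0.024,-0.0046,0],"yaw":0},{"xyz":[0.028,-0.0054,0],"yaw":0},{"xyz":[0.032,-0.0062,0],"yaw":0},{"xyz":[0.036,-0.007,0],"yaw":0},{"xyz":[0.040,-0.0077,0],"yaw":0}]'; python3 - <<'E'
from plant import manip,cams
import cv2,numpy as np
im=cams.capture("scene");cv2.imwrite("pics/s3.png",cv2.resize(im[190:345,235:535,::-1],None,fx=2.6,fy=2.6,interpolation=cv2.INTER_CUBIC))
im=cams.capture("top");cv2.imwrite("pics/t3.png",cv2.resize(im[180:330,90:400,::-1],None,fx=2.5,fy=2.5,interpolation=cv2.INTER_CUBIC))
E
```

```text
clock: 4.1
position: [458.7, -145.0, 54.2]
orientation: [3.141, -0.001, -0.192]
ft_force: [-1.2, 0.4, -0.2]
gripper_width: 0.567
```

View pics/s3.png

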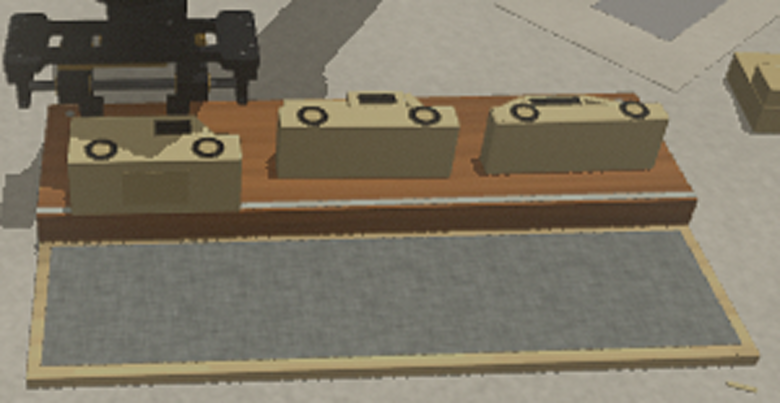

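View pics/t3.png

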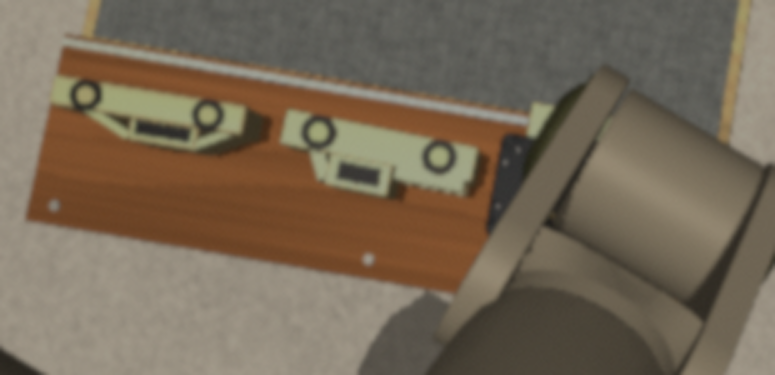

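```bash
python3 -m jog '[{"xyz":[0.004,-0.0008,0],"yaw":0},{"xyz":[0.008,-0.0015,0],"yaw":0},{"xyz":[0.011,-0.0021,0],"yaw":0},{"xyz":[0.014,-0.0027,0],"yaw":0},{"xyz":[0.016,-0.0031,0],"yaw":0},{"xyz":[0.018,-0.0035,0],"yaw":0},{"xyz":[0.020,-0.0039,0],"yaw":0},{"xyz":[0.022,-0.0043,0],"yaw":0}]'; python3 - <<'E'
from plant import manip,cams
import cv2,numpy as np
im=cams.capture("scene");cv2.imwrite("pics/s4.png",cv2.resize(im[190:345,235:535,::-1],None,fx=2.6,fy=2.6,interpolation=cv2.INTER_CUBIC))
E
```

```text
clock: 5.2
position: [481.1, -149.4, 54.3]
orientation: [3.141, -0.002, -0.191]
ft_force: [-1.2, 0.5, 1.0]
gripper_width: 0.571
```

View pics/s4.png

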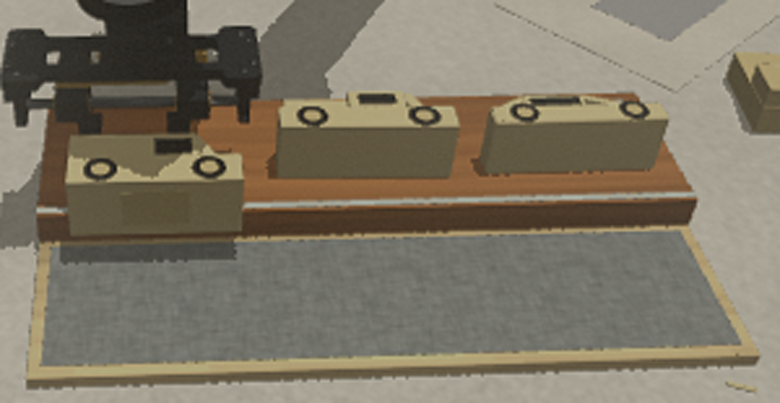

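```bash
python3 -m jog '[{"xyz":[0.002,-0.0004,0],"yaw":0},{"xyz":[0.004,-0.0008,0],"yaw":0},{"xyz":[0.006,-0.0012,0],"yaw":0},{"xyz":[0.008,-0.0015,0],"yaw":0},{"xyz":[0.008,-0.0015,0],"yaw":0}]'; python3 - <<'E'
from plant import manip,cams
import cv2,numpy as np
im=cams.capture("scene");cv2.imwrite("pics/s5.png",cv2.resize(im[190:345,235:535,::-1],None,fx=2.6,fy=2.6,interpolation=cv2.INTER_CUBIC))
E
```

```text
clock: 5.88
position: [489.9, -151.2, 54.3]
orientation: [3.14, -0.004, -0.192]
ft_force: [-0.1, 0.5, 0.6]
gripper_width: 0.567
```

View pics/s5.png

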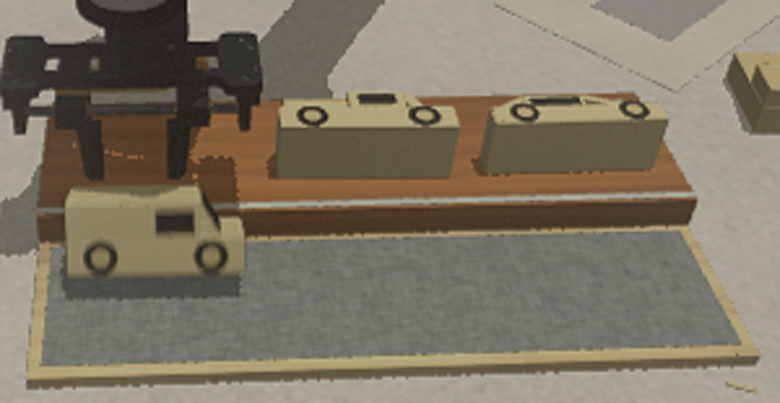

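It has tipped; I'll retract the gripper and look again.

```bash
python3 -m jog '[{"xyz":[-0.015,0.003,0],"yaw":0},{"xyz":[-0.03,0.006,0.02],"yaw":0},{"xyz":[-0.04,0.006,0.07],"yaw":0},{"xyz":[-0.06,0.0,0.12],"yaw":0},{"xyz":[-0.09,-0.03,0.15],"yaw":0},{"xyz":[-0.12,-0.08,0.16],"yaw":0},{"xyz":[-0.15,-0.13,0.16],"yaw":0},{"xyz":[-0.18,-0.18,0.16],"yaw":0},{"xyz":[-0.18,-0.18,0.16],"yaw":0}]'; python3 - <<'E'
from plant import manip,cams
import cv2,numpy as np
im=cams.capture("scene");cv2.imwrite("pics/s6.png",cv2.resize(im[190:345,235:535,::-1],None,fx=2.6,fy=2.6,interpolation=cv2.INTER_CUBIC))
im=cams.capture("top");cv2.imwrite("pics/t6.png",cv2.resize(im[110:350,90:410,::-1],None,fx=2.4,fy=2.4,interpolation=cv2.INTER_CUBIC))
E
```

```text
clock: 7.05
position: [308.1, -334.0, 214.1]
orientation: [3.14, -0.004, -0.197]
ft_force: [0.6, -0.1, -0.1]
gripper_width: 0.569
```

View pics/s6.png

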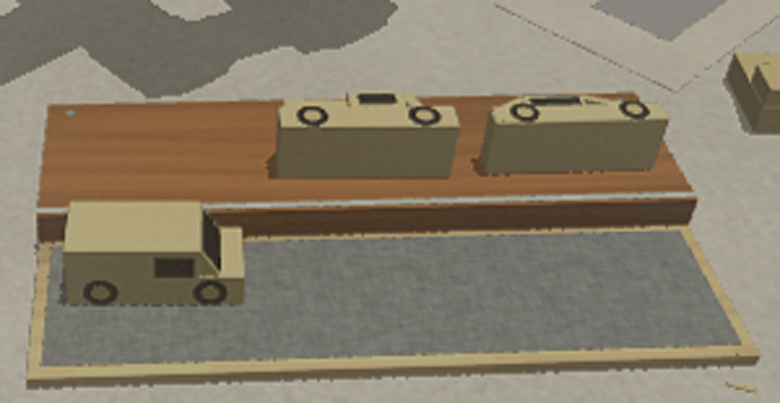

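View pics/t6.png

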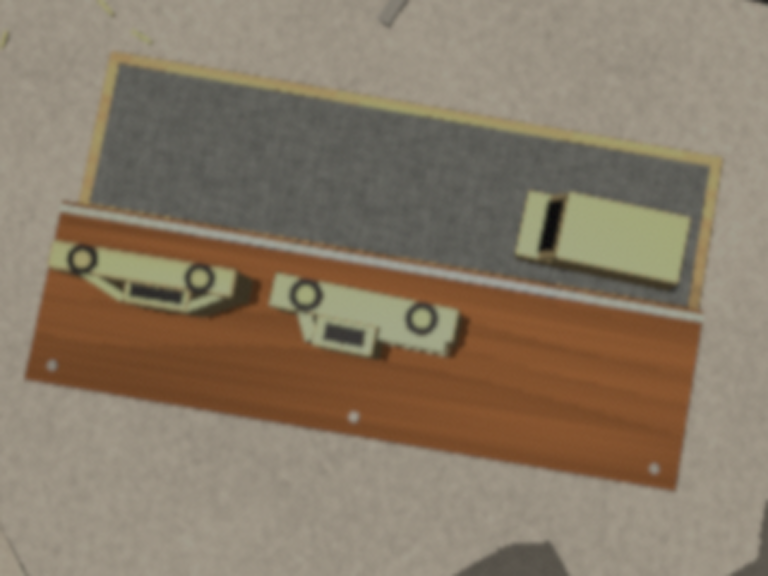

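```bash
python3 - <<'E'
from plant import manip
print(manip.close_job())
E
```

```text
the job is handed in; nothing more can be done
None
```

I pushed the van over the step with the partly closed fingers set square to the edge. It tipped a quarter turn on to its underside on the felt, and I then backed the arm clear and handed the job in at about 7 s.

The last scene and top pictures show the van upright and, by eye, parallel to the step with its roof up. The pickup and coupe are lying as they were. The force readings I took while pushing stayed under about 2 N, and none of my checks failed or disagreed.

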